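Flip a buckle casting into the engraving nest

TASK

Lay the cast buckle face-up in the pocket of the hinged flipper plate, which may have wandered along its hinge pin, feel for the pocket until the buckle drops fully home, and let go of it; then take the flipper by its side bar and swing it all the way over so that the buckle rides up in it and drops face-down into the sloping nest. Then swing the empty flipper back down to its rest under control, without letting it slam, and let go. Leave the other things on the bench where they are.

Things in the scene. Friction and masses are not known exactly. Their poses are not given: they have to be found in the camera images.
- buckle_middle (a point): the cast white-metal buckle, bare grey, about 0.35 kg, face-up: a flat plate 94 (its x) by 64 (its y) by 8 mm with a rectangular boss 50 (x) by 32 (y) by 16 mm high in the middle of its face; 24 mm thick in all, flat back underneath. This point is its centre, 12 mm from the back; z points out of the face. Best gripped by the boss, across its 32 mm. A half turn about z makes no difference.
- buckle_face (a point): centre of the outer end of the buckle's boss, 24 mm from the back; axes as buckle_middle
- buckle_back (a point): centre of the buckle's flat back; axes as buckle_middle
- buckle: the same buckle; origin at the centre of its flat back
- fixture: the flip fixture: a dark steel base plate 180 (its x) by 200 (its y) by 10 mm fixed to the bench, origin at its underside below the hinge. The hinge pin runs along its x, 40 mm above the bench, lugs at both ends. The flipper plate lies on its -y side, the nest slopes up on its +y side.
- pocket_mid (a point): fixed point, axes as fixture: centre of the pocket's floor when the flipper is at rest and mid-way on its pin (really up to 6 mm along +x or -x). Pocket 96 (along x) by 66 by 9 mm deep, square-edged: 1 mm to spare each side, buckle's plate ends 1 mm below the rim, nothing stands above it. Walls 3 mm (hinge side), 12 (free), 10 (ends). At rest its floor slopes 0.3 rad down towards +y, the hinge.
- hinge (a point): a fixed point of the fixture, the middle of the hinge pin; axes as fixture. The flipper plate (116 along x) sits anywhere up to 6 mm either way along the pin, held there by 5 N of friction; this shift is not measured and must be felt or seen. Nothing clips the buckle into the pocket: it lies against the hinge-side wall by its weight and topples into the nest soon after the plate passes upright.
- bar_mid (a point): fixed point, axes as fixture: where to pinch the flipper's side bar at rest, flipper mid-way on its pin. A round dark steel bar 12 mm thick, parallel to the hinge, sticks out 72 mm towards -x from the plate's end at its free edge, 86 mm from the hinge; a black 18 mm ball ends it 33 mm past this point, the plate is 40 mm the other way. Held loosely from above it can turn in the fingers.
- flipper (a joint): angle of the flipper: 0 at rest (plate 0.3 rad above level), 1.27 upright, 2.3 fully over against its stop, face to face with the nest. It turns freely, about the hinge, the free edge rising and passing over to the nest; it falls to whichever side it leans.
- nest_seat (a point): centre of where the buckle's face comes to rest in the nest: an aluminium frame tilted 30 degrees, low side at the hinge, with a recess 111 (its x) by 68 mm (its y), 10 mm deep (15 at the low lip), and a window 76 by 48 mm in its floor into which the boss hangs. z points out of the recess, up and towards the flipper; y uphill. In place, the buckle's back is 8 mm above this point.
- charcoal: bystander: black charcoal soldering block, 100 by 65 by 38 mm
- file: bystander: flat file with a wooden handle, 200 mm, lying
- hammer: bystander: hammer, lying
- jar: bystander: glass jar with steel lid, 70 mm across, 85 mm high
- handpiece: bystander: aluminium rotary handpiece, 130 mm high, standing on its end
- disc_blank: bystander: plain round metal disc, 60 mm across, 8 mm thick
- dish: bystander: white ceramic dish, 90 mm across, 30 mm high
Mind the look-alikes: they are no part of the job. What is shaped like the buckle but green is not meant.

How it is judged:
By the outcome, as a careful person would: the job done as asked, in the order asked, and still so for the second after the job is handed in, with the robot touching nothing.
It also fails if it takes over 72 s, if anything falls off the work surface, if the arm or the gripper's body presses on something with over 40 N, if the wrist force passes 120 N, or if a joint passes its speed limit or range.

ROBOT

A 7-joint arm with a two-finger parallel gripper is mounted at the origin on the work surface. World frame = base frame: x ahead of the robot, y to its left, z up, the work surface at z = 0. Lengths are in m, angles in degrees, forces in N, time in s.
With the tool pointing down it reaches from about 0.425 to 0.875 m from the base axis. Payload 4.7 kg.
Tool frame: the origin (TCP) lies between the finger pads; the fingertips stand env.finger_overhang ahead of it and the grasp point (between the pads) lies 5 mm behind it (env.finger_overhang is the distance from the TCP to the fingertips, in m); z points along the fingers, y is the line along which they close (so a half turn about z gives the same grasp; the last joint's range is limited). The gripper opens to 87 mm and grips with 3 to 60 N. Pads are 19 mm wide; open, the fingers measure 117 mm over their backs; the gripper's body (75 mm by 190 mm) begins 51 mm behind the grasp point.
Start: joints at [77.069, 18.392, -4.016, 83.108, 1.295, 78.541, -3.26], TCP at [0.154, -0.631, 0.237] pointing down, gripper open.
Joint ranges: [-163.93, 163.93], [-17.29, 119.83], [-79.2, 71.16], [3.27, 140.29], [-89.18, 269.18], [5.43, 117.66], [-154.24, 154.24]. Speed limits (degrees/s): [147.25, 147.25, 180, 180, 180, 180, 180].

INTERFACE

Orientations are given as [roll, pitch, yaw] about the fixed x, y, z axes, in that order (R = Rz(yaw) Ry(pitch) Rx(roll)).
In Python, from cell import telemetry, eyes, env, models gives the robot as it stands. The module is installed in compiled form; this text tells all that it offers.
- The arm moves only by the tool drive_tool, never from a script. Its arguments are lists of equal length, an entry for each row: "angular": the turn, a rotation vector about the tool's x, y, z in rad, a list of three; "delta_pos": the shift along the tool's x, y, z in cm, a list of three; "gripper": the finger opening in cm, from 0 to 8.7. A call has 1 to 20 rows; each row shifts and turns the commanded pose from where the row before left it, along the tool's axes as they then stand; what a row does not reach is not made up. A row lasts 1/10 s, in which the tool goes at most 50 mm and 8.59 degrees, less where a joint would pass 70% of its speed; a pose out of reach is approached as far as the arm can. A call with a gripper value outside its range is refused whole. The fingers move at their own pace and stop on an object; "squeeze" is the grip in N (left out, the last holds). Time passes only in rows, so rows that do not move let the fingers close. It gives the time, the measured TCP pose, the force, the opening and the grip force at its end, in the units of the state.
- telemetry.get_obs(): the state, without advancing time (a new reading comes with each control period).
- eyes.read_camera(name): name is "scene" or "top" or "wrist"; returns a dict with "pixels" (400x640x3 uint8, red, green, blue), "mtx" (3x3 intrinsics, pixels), "origin" and "orientation" of the camera in the world. Camera axes: x right, y down, z forward; pixel columns grow to the right and rows downward; lengths in m; the calibration is good to about 2 mm. A picture is of the moment at which its call begins. There is no depth.
- env.sign_off(): hands the job in; it is judged then, once.
Trained networks look in a picture, given as the dict that the camera call returned (one of the last four; its "shot" number tells which), for a name from the list of things; names that differ only in an ending like _2 or _b are one class to them, and where a whole thing is asked for, a point or a joint stands for the part that bears it (a point fixed in the world has none). Each returns a list of dicts, best first, with "p" (0 to 1); they miss things now and then, are a little off and sometimes report something else, mostly with a low value. They report only what shows in the picture. A call takes as long as a camera call. They do not tell look-alikes from the thing itself.
- models.search_frame(picture, target): "centre" ([column, row] in pixels, amid what is visible of it).
- models.cut_out(picture, target): "pixels" (400x640 bool, what is visible of it) and "centre" ([column, row] in pixels, amid what is visible of it).
The state is a dict: "time_s": time; "qpos": joint angles; "joint_velocities": joint speeds; "effort": joint torques, N m; "tool_pos": TCP position; "tool_rot": TCP orientation; "force": force on the tool from outside, world axes, zero at the start; "wrist_torque": the same for the moment, N m; "grip_width": finger opening in m; "grasp_force": force on a finger pad.
Only numpy, scipy, OpenCV 4.12 (cv2) and the standard library are available. Lean on these libraries where they do the work, as an engineer would, in place of code of your own. Each camera call takes 0.05 s, during which the arm holds its last target. There are 200 camera calls.

## Working session

There is one attempt and no reset: what is moved stays moved. The work goes in short steps, Python scripts to look and compute and a tool call to move; the robot and the scene stay as the last step left them, time stands still between calls to the robot, and variables do not carry over. Pictures are saved under pics/ and viewed, at most 10 in all, crops included, and the job is handed in when it is done.

Besides the shell and the picture viewer there is one more tool, called after "Emit:" by a JSON object that holds its "api" and its "payload", one argument or row to a line. drive_tool: Moves the arm, as the interface text tells. Its arguments: {"type":"object","properties":{"angular":{"type":"array","items":{"type":"array","items":{"type":"number"}}},"delta_pos":{"type":"array","items":{"type":"array","items":{"type":"number"}}},"gripper":{"type":"array","items":{"type":"number"}},"squeeze":{"type":"number"}},"required":["angular","delta_pos","gripper"]}

```bash
mkdir -p pics; cat > h.py <<'E'
import numpy as np, cv2
from scipy.spatial.transform import Rotation as R
from cell import telemetry, eyes, env, models
def snap(n,f=None):
    p=eyes.read_camera(n)
    if f: cv2.imwrite('pics/'+f,cv2.cvtColor(p['pixels'],cv2.COLOR_RGB2BGR))
    return p
def cam(p):
    o=np.array(p['orientation'],float); 
    M=o if o.shape==(3,3) else R.from_euler('xyz',o,degrees=True).as_matrix()
    return np.array(p['mtx']),np.array(p['origin']),M
def ray(p,uv,z):
    K,o,M=cam(p); d=M@np.linalg.inv(K)@np.array([uv[0],uv[1],1.]); return o+d*(z-o[2])/d[2]
def proj(p,X):
    K,o,M=cam(p); q=(np.atleast_2d(X)-o)@M@K.T; return q[:,:2]/q[:,2:]
E
python3 - <<'E'
from h import *
print(telemetry.get_obs(),env.finger_overhang)
for n in('top','scene'):
    p=snap(n,n+'1.png'); print(n,p['origin'],p['orientation'],p['mtx'])
    for t in('buckle','fixture','flipper','bar_mid','nest_seat','buckle_face','hinge','pocket_mid'):
        try: print(t,[(np.round(d['centre'],1),round(d['p'],2),np.round(ray(p,d['centre'],.02),3)) for d in models.search_frame(p,t)][:4])
        except Exception as e: print(t,e)
E
```

```text
{'time_s': 0.0, 'qpos': array([77.0674817 , 18.43802458, -4.0163021 , 83.17649252,  1.29450134,
       78.54238028, -3.26003041]), 'joint_velocities': array([ 0.04755539, -0.01741327,  0.02005799,  0.0154936 , -0.07036885,
       -0.08724814,  0.01288048]), 'effort': array([-3.70197777e-04, -4.91286314e+01, -4.03940734e-01, -3.12528026e+01,
       -6.39710063e-02,  4.37123794e-02,  1.90477235e-04]), 'tool_pos': array([ 0.15422098, -0.63087284,  0.23545941]), 'tool_rot': array([-1.79888327e+02,  5.22035904e-03,  1.37429095e+01]), 'force': array([-0.82320136, -0.2966778 ,  0.51393806]), 'wrist_torque': array([-0.05659173, -0.00075684, -0.00775602]), 'grasp_force': 0.0, 'grip_width': 0.08676411247701257} 0.014
top [ 0.29616917 -0.08450337  1.36898213] [-167.20612917    0.20361446  -89.75877456] [[504.89606676   0.         317.42945402]
 [  0.         504.89606676 194.38981201]
 [  0.           0.           1.        ]]
buckle [(array([394.6, 272.7]), 0.84, array([ 0.391, -0.283,  0.02 ])), (array([453.4, 235.8]), 0.77, array([ 0.49 , -0.444,  0.02 ])), (array([446.6, 180.8]), 0.66, arra
[... 1207 characters left out ...]
))]
fixture []
flipper [(array([315.9, 209.3]), 0.76, array([ 0.564, -0.042,  0.02 ])), (array([266.9, 176.2]), 0.7, array([ 0.392, -0.155,  0.02 ]))]
bar_mid [(array([338. , 214.3]), 0.76, array([0.592, 0.008, 0.02 ]))]
nest_seat [(array([359.9, 192.9]), 0.57, array([0.507, 0.082, 0.02 ]))]
buckle_face [(array([148.1, 248.5]), 0.92, array([ 0.662, -0.426,  0.02 ])), (array([150. , 211.8]), 0.8, array([ 0.522, -0.446,  0.02 ])), (array([210.4, 216.3]), 0.78, array([ 0.56 , -0.298,  0.02 ])), (array([220.4, 184.9]), 0.66, array([ 0.42 , -0.281,  0.02 ]))]
hinge [(array([344.6, 215.8]), 0.91, array([0.6  , 0.023, 0.02 ]))]
pocket_mid [(array([342.8, 214.7]), 0.6, array([0.595, 0.019, 0.02 ]))]
```

View pics/top1.png

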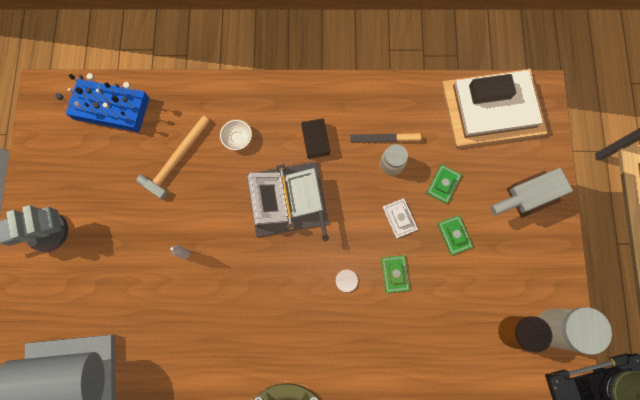

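```bash
python3 - <<'E'
import cv2
a=cv2.imread('pics/top1.png')[130:270,215:345]; b=cv2.imread('pics/top1.png')[155:300,360:490]
a=cv2.resize(a,(400,431),interpolation=2); b=cv2.resize(b,(390,431),interpolation=2)
cv2.imwrite('pics/crop1.png',cv2.hconcat([a,b]))
E
```

```text
(no output)
```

View pics/crop1.png

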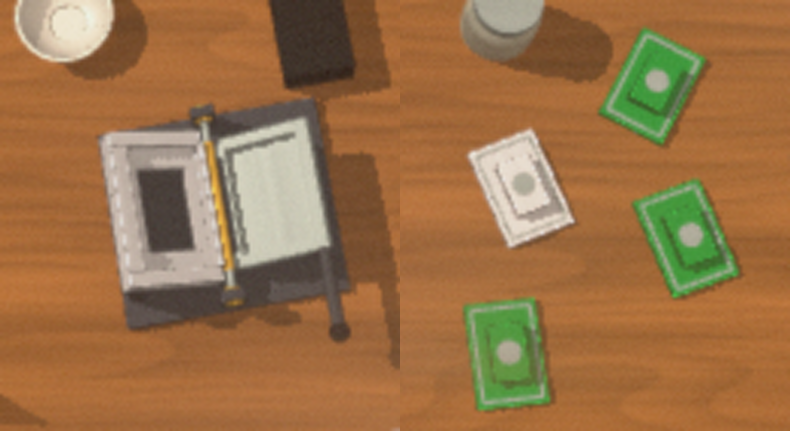

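Candidates for the buckle in the top view: grey (400,218), green look-alikes (444,184), (455,235) and (396,274). The grey one at (400,218) fits the description, and the crop confirms it. The fixture is at about (288,200), with its bar end at (325,237) and its +x pointing up in the image.

Emit:
{"api": "drive_tool", "payload": {
  "angular": [
    [0,0,0],
    [0,0,0],
    [0,0,0],
    [0,0,0],
    [0,0,0],
    [0,0,0],
    [0,0,0],
    [0,0,0],
    [0,0,0],
    [0,0,0],
    [0,0,0],
    [0,0,0],
    [0,0,0],
    [0,0,0],
    [0,0,0],
    [0,0,-0.085],
    [0,0,-0.085],
    [0,0,0]
  ],
  "delta_pos": [
    [3,-1.57,0],
    [3,-1.57,0],
    [3,-1.57,0],
    [3,-1.57,0],
    [3,-1.57,0],
    [3,-1.57,0],
    [3,-1.57,0],
    [3,-1.57,0],
    [3,-1.57,0],
    [3,-1.57,0],
    [3,-1.57,0],
    [3,-1.57,0],
    [3,-1.57,0],
    [3,-1.57,0],
    [3,-1.57,0],
    [0,0,0],
    [0,0,0],
    [0,0,0]
  ],
  "gripper": [8.7,8.7,8.7,8.7,8.7,8.7,8.7,8.7,8.7,8.7,8.7,8.7,8.7,8.7,8.7,8.7,8.7,8.7]
}}

```text
time_s: 2.7
tool_pos: [0.5357, -0.2956, 0.2365]
tool_rot: [180.0, 0.0, 23.5]
force: [0.3, -0.6, 0.9]
grip_width: 0.0871
grasp_force: 0.0
```

```bash
python3 - <<'E'
from h import *
p=snap('wrist','w1.png'); s=telemetry.get_obs(); print(s['tool_pos'],s['tool_rot'],p['origin'],p['orientation'])
for d in models.cut_out(p,'buckle'):
    m=d['pixels'].astype(np.uint8); col=p['pixels'][d['pixels']].mean(0); r=cv2.minAreaRect(cv2.findNonZero(m)); b=cv2.boxPoints(r)
    w=np.array([ray(p,c,.008) for c in b]); print(d['p'],d['centre'],col,m.sum(),'ctr',w.mean(0),'edges',[(np.linalg.norm(e),np.degrees(np.arctan2(e[1],e[0]))) for e in (w[1]-w[0],w[2]-w[1])])
for d in models.search_frame(p,'buckle_face'): print('face',d['p'],ray(p,d['centre'],.024))
E
```

```text
[ 0.53552112 -0.29585319  0.23652281] [1.79995941e+02 4.59556045e-03 2.33729291e+01] [ 0.59747084 -0.26854738  0.38420515] [ 1.65415887e+02 -3.47142859e-02 -6.64663329e+01]
0.93 [464.5, 136.8] [106.46186019 202.44572794 101.46006772] 5021 ctr [ 0.63590392 -0.42757577  0.008     ] edges [(np.float64(0.09535564935288877), np.float64(-29.667144992225435)), (np.float64(0.06593465834922316), np.float64(-115.02549393598585))]
0.71 [430.7, 226.9] [110.9585134  201.45462403 103.47796024] 1157 ctr [ 0.51538895 -0.44244069  0.008     ] edges [(np.float64(0.04923174636980259), np.float64(24.056733030844168)), (np.float64(0.06561713991859568), np.float64(-69.62024719176144))]
0.68 [263.1, 290.7] [109.97458973 199.29962943 104.23557438] 1889 ctr [ 0.38866554 -0.28597996  0.008     ] edges [(np.float64(0.09650103380112114), np.float64(5.706427019128699)), (np.float64(0.06350679457338065), np.float64(-83.63740438763853))]
0.36 [94.4, 53.4] [150.18823794 143.28578657 128.73394805] 17786 ctr [ 0.52104339 -0.02878379  0.008     ] edges [(np.float64(0.17564506242246436), np.float64(-66.45617409465952)), (np.float64(0.16982910566994097), np.float64(-162.78230967368634))]
face 0.96 [ 0.53054217 -0.43541195  0.024     ]
face 0.93 [ 0.37975814 -0.28916655  0.024     ]
face 0.72 [ 0.69235332 -0.29070059  0.024     ]
face 0.58 [ 0.54307683 -0.30286124  0.024     ]
face 0.55 [ 0.63680605 -0.41711757  0.024     ]
face 0.22 [ 0.56434872 -0.03921108  0.024     ]
```

View pics/w1.png

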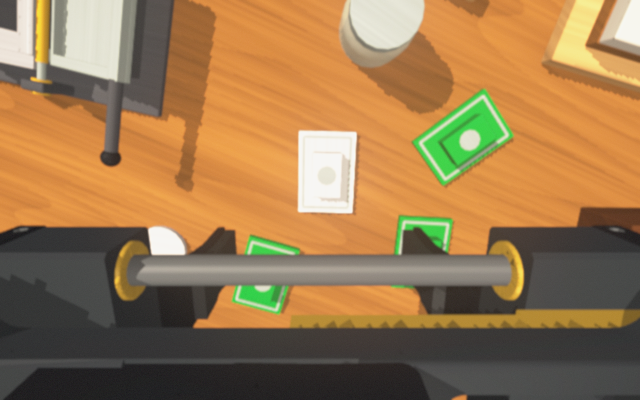

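The wrist view shows the grey buckle at (327,172), nearly aligned with the fingers. The bar's ball end is at (110,157). I'll measure the buckle by thresholding.

```bash
cat >> h.py <<'E'
def white(p,box):
    x0,x1,y0,y1=box; a=p['pixels'][y0:y1,x0:x1].astype(int); m=((a.max(2)-a.min(2)<45)&(a.min(2)>150)).astype(np.uint8)
    m=cv2.morphologyEx(m,cv2.MORPH_CLOSE,np.ones((9,9)))
    n,l,st,c=cv2.connectedComponentsWithStats(m); k=1+st[1:,4].argmax(); q=cv2.findNonZero((l==k).astype(np.uint8)).reshape(-1,2)+[x0,y0]
    return cv2.minAreaRect(q.astype(np.float32))
E
python3 - <<'E'
from h import *
p=snap('wrist'); t=snap('top')
for n,q,bx in(('w',p,(270,390,110,225)),('t',t,(375,425,190,245))):
    r=white(q,bx); w=np.array([ray(q,c,.008) for c in cv2.boxPoints(r)]); print(n,r,w.mean(0),[(np.linalg.norm(e),np.degrees(np.arctan2(e[1],e[0]))) for e in (w[1]-w[0],w[2]-w[1])])
E
```

```text
w ((326.5, 170.5), (81.0, 57.0), 90.0) [ 0.53976912 -0.30438045  0.008     ] [(np.float64(0.06355204757498309), np.float64(-66.65304153978754)), (np.float64(0.09431461742444913), np.float64(-155.06274887883168))]
t ((394.9500427246094, 228.1500244140625), (6.957010269165039, 12.965337753295898), 18.43494987487793) [ 0.51175562 -0.28973652  0.008     ] [(np.float64(0.03599067914861572), np.float64(-19.672670038337117)), (np.float64(0.018801667673420838), np.float64(-108.66268009078122))]
```

Emit:
{"api": "drive_tool", "payload": {
  "angular": [
    [0,0,0],
    [0,0,0],
    [0,0,0],
    [0,0,0],
    [0,0,0],
    [0,0,0],
    [0,0,0],
    [0,0,0],
    [0,0,0],
    [0,0,0],
    [0,0,0],
    [0,0,0],
    [0,0,0]
  ],
  "delta_pos": [
    [0.05,0.95,1],
    [0,0,2.5],
    [0,0,2.5],
    [0,0,2.5],
    [0,0,2.5],
    [0,0,2.5],
    [0,0,2.5],
    [0,0,2.2],
    [0,0,1.5],
    [0,0,1],
    [0,0,0.5],
    [0,0,0],
    [0,0,0]
  ],
  "gripper": [6,6,6,6,6,6,6,6,6,6,6,6,6]
}}

```text
time_s: 4.25
tool_pos: [0.5405, -0.3047, 0.0255]
tool_rot: [179.9, -0.1, 23.5]
force: [-1.0, -0.5, 0.1]
grip_width: 0.06
grasp_force: 0.0
```

Emit:
{"api": "drive_tool", "payload": {
  "angular": [
    [0,0,0],
    [0,0,0],
    [0,0,0],
    [0,0,0],
    [0,0,0],
    [0,0,0],
    [0,0,0],
    [0,0,0]
  ],
  "delta_pos": [
    [0,0,0],
    [0,0,0],
    [0,0,0],
    [0,0,0],
    [0,0,0],
    [0,0,0],
    [0,0,0],
    [0,0,0]
  ],
  "gripper": [3,2.5,2.5,2.5,2.5,2.5,2.5,2.5],
  "squeeze": 30
}}

```text
time_s: 5.05
tool_pos: [0.5398, -0.3041, 0.0248]
tool_rot: [-180.0, 0.0, 23.5]
force: [-1.4, 1.1, 3.6]
grip_width: 0.0315
grasp_force: 29.9
```

Emit:
{"api": "drive_tool", "payload": {
  "angular": [
    [0,0,0],
    [0,0,0],
    [0,0,0],
    [0,0,0],
    [0,0,0],
    [0,0,0],
    [0,0,0],
    [0,0,0],
    [0,0,0],
    [0,0,0],
    [0,0,0],
    [0,0,0],
    [0,0,0],
    [0,0,0],
    [0,0,0.122],
    [0,0,0.122],
    [0,0,0],
    [0,0,0]
  ],
  "delta_pos": [
    [0,0,-1],
    [0,0,-3],
    [0,0,-4],
    [0,0,-4],
    [0,0,-4],
    [0,0,-4],
    [0.24,-3.4,0],
    [0.24,-3.4,0],
    [0.24,-3.4,0],
    [0.24,-3.4,0],
    [0.24,-3.4,0],
    [0.24,-3.4,0],
    [0.24,-3.4,0],
    [0.24,-3.1,0],
    [0,0,0],
    [0,0,0],
    [0,0,0],
    [0,0,0]
  ],
  "gripper": [2.5,2.5,2.5,2.5,2.5,2.5,2.5,2.5,2.5,2.5,2.5,2.5,2.5,2.5,2.5,2.5,2.5,2.5]
}}

```text
time_s: 6.85
tool_pos: [0.45, -0.0501, 0.2245]
tool_rot: [180.0, 0.0, 9.7]
force: [0.0, 0.1, -3.0]
grip_width: 0.0314
grasp_force: 29.9
```

```bash
python3 - <<'E'
from h import *
p=snap('wrist','w2.png'); s=telemetry.get_obs(); print(s['tool_pos'],s['tool_rot'],s['grip_width'],s['force'])
import pickle; pickle.dump(p,open('w2.pkl','wb'))
for t in('hinge','pocket_mid','bar_mid','nest_seat'):
    for d in models.search_frame(p,t)[:2]: print(t,d['p'],d['centre'],ray(p,d['centre'],.04))
im=cv2.imread('pics/w2.png')[:230]; cv2.imwrite('pics/w2z.png',cv2.resize(im[:,60:460],(800,460),interpolation=2))
E
```

```text
[ 0.45006033 -0.05011694  0.22442764] [1.79995751e+02 1.44635931e-02 9.62322332e+00] 0.03177216014986045 [ 0.52682254  0.70005134 -3.6792794 ]
hinge 0.71 [280.9, 58.5] [0.55828738 0.00359572 0.04      ]
hinge 0.62 [319.3, 207.9] [ 0.42103965 -0.05623352  0.04      ]
pocket_mid 0.95 [280.5, 59.8] [0.55710337 0.00380645 0.04      ]
bar_mid 0.74 [281.4, 60.9] [0.55629435 0.00284272 0.04      ]
nest_seat 0.95 [214.8, 60.8] [0.5459211  0.06427303 0.04      ]
nest_seat 0.72 [320.5, 207.9] [ 0.42124971 -0.05746957  0.04      ]
```

View pics/w2.png

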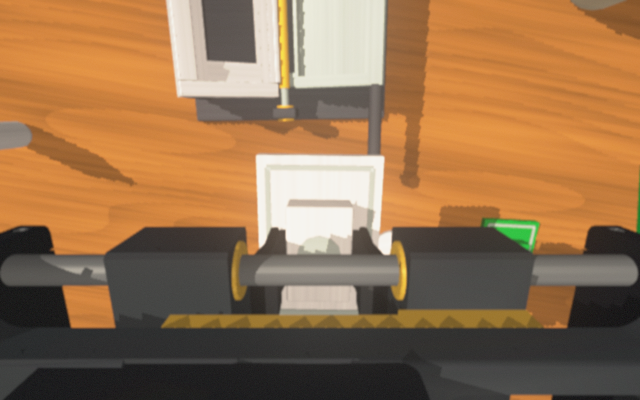

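The view shows the buckle held squarely at (320,200). The near end of the fixture is cut off at the top, so I'll rise and move forward for a full view.

Emit:
{"api": "drive_tool", "payload": {
  "angular": [
    [0,0,0],
    [0,0,0],
    [0,0,0],
    [0,0,0],
    [0,0,0]
  ],
  "delta_pos": [
    [1.5,0,-3.5],
    [1.5,0,-4],
    [1,0,-4],
    [0,0,0],
    [0,0,0]
  ],
  "gripper": [2.5,2.5,2.5,2.5,2.5]
}}

```text
time_s: 7.6
tool_pos: [0.49, -0.0433, 0.3397]
tool_rot: [180.0, -0.0, 9.5]
force: [-1.0, 0.5, -3.7]
grip_width: 0.0319
grasp_force: 29.9
```

```bash
python3 - <<'E'
from h import *
import pickle
p=snap('wrist','w3.png'); s=telemetry.get_obs(); print(s['tool_pos'],s['tool_rot'],p['origin'],p['orientation'])
pickle.dump((p,s),open('w3.pkl','wb'))
im=cv2.imread('pics/w3.png'); cv2.imwrite('pics/w3z.png',cv2.resize(im[0:230,140:460],(800,575),interpolation=cv2.INTER_CUBIC))
E
```

```text
[ 0.48904385 -0.04343747  0.33839297] [-1.79969365e+02  1.09835300e-01  9.51030404e+00] [ 0.55635213 -0.03234083  0.48744136] [ 1.65463114e+02 -3.81183811e-02 -8.04588825e+01]
```

View pics/w3z.png

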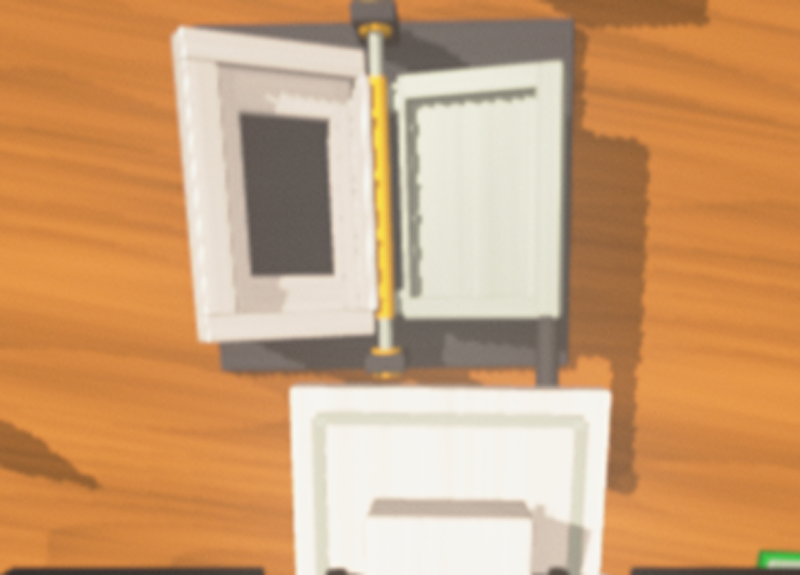

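The fixture is fully visible: hinge barrel from (378,77) to (385,318) in the zoomed image, pocket rim about x 408–537 and y 93–300, bar below right. I'll take a second view from the side for stereo.

Emit:
{"api": "drive_tool", "payload": {
  "angular": [
    [0,0,0],
    [0,0,0],
    [0,0,0],
    [0,0,0],
    [0,0,0],
    [0,0,0]
  ],
  "delta_pos": [
    [0,3,0],
    [0,4,0],
    [0,4,0],
    [0,3,0],
    [0,0,0],
    [0,0,0]
  ],
  "gripper": [2.5,2.5,2.5,2.5,2.5,2.5]
}}

```text
time_s: 8.25
tool_pos: [0.5115, -0.1818, 0.3372]
tool_rot: [-179.8, 0.2, 9.4]
force: [-0.4, 0.7, -2.6]
grip_width: 0.0316
grasp_force: 29.9
```

```bash
python3 - <<'E'
from h import *
import pickle
p=snap('wrist','w4.png'); s=telemetry.get_obs(); print(s['tool_pos'],s['tool_rot'],p['origin'],p['orientation'])
pickle.dump((p,s),open('w4.pkl','wb'))
im=cv2.imread('pics/w4.png'); cv2.imwrite('pics/w4z.png',cv2.resize(im[0:230,40:360],(800,575),interpolation=cv2.INTER_CUBIC))
E
```

```text
[ 0.51195853 -0.18042576  0.33784657] [-1.79860275e+02  1.40850428e-01  9.53423219e+00] [ 0.57860952 -0.17130889  0.48469765] [ 1.65234900e+02  1.34991452e-01 -8.05919611e+01]
```

View pics/w4z.png

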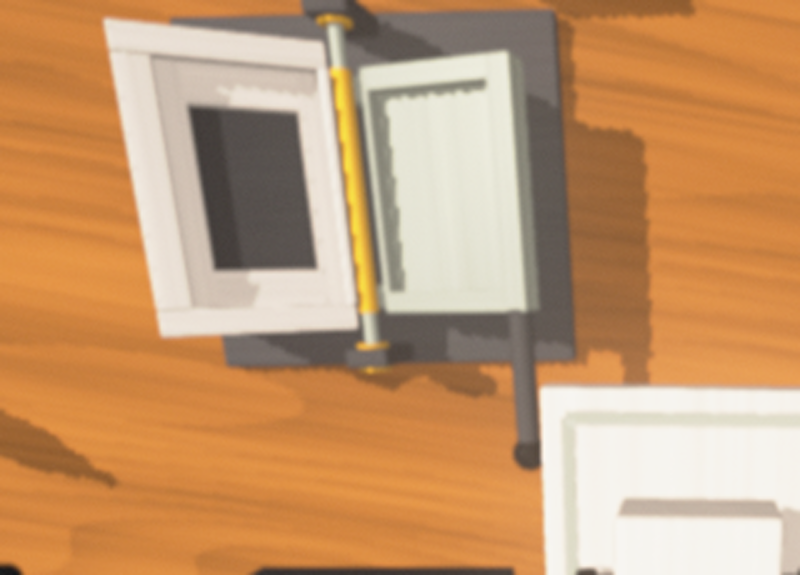

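```bash
python3 - <<'E'
from h import *
import pickle
(a,sa),(b,sb)=[pickle.load(open(f,'rb')) for f in('w3.pkl','w4.pkl')]
def P(p): K,o,M=cam(p); return K@np.hstack([M.T,-(M.T@o)[:,None]])
pts=dict(A=(378,77,341,70),B=(385,318,368,312),C=(563,61,510,52),D=(559,318,527,311),E=(400,318,385,311),F=(397,78,360,70),G=(537,91,487,80),H=(572,20,555,11),I=(567,366,574,358),J=(222,370,228,366),
 La=(375,33,336,22),Lb=(385,348,371,345),nTL=(175,30,106,20),nBL=(202,341,163,336))
T={}
for k,v in pts.items():
    u=np.array([[v[0]/2.5+140],[v[1]/2.5]]);w=np.array([[v[2]/2.5+40],[v[3]/2.5]])
    X=cv2.triangulatePoints(P(a),P(b),u,w)[:,0]; X=X[:3]/X[3]; T[k]=X
    za={'H':.01,'I':.01,'J':.01,'A':.04,'B':.04}.get(k)
    print(k,np.round(X,4), np.round([ray(a,u[:,0],za),ray(b,w[:,0],za)],4).tolist() if za else '')
def yaw(p,q): d=T[p]-T[q]; return np.degrees(np.arctan2(d[1],d[0])),np.linalg.norm(d)
for q in('AB','CD','HI','FE'): print(q,yaw(*q))
for p,s,c in((a,sa,[(290/2.5+140,388/2.5),(612/2.5+140,390/2.5)]),(b,sb,[(541/2.5+40,388/2.5)])):
    M=R.from_euler('xyz',s['tool_rot'],degrees=True).as_matrix()
    for q in c: print('buckle corner tool',M.T@(ray(p,q,s['tool_pos'][2]-.0168)-s['tool_pos']))
E
```

```text
A [0.6464 0.0166 0.0422] [[0.6468, 0.0168, 0.04], [0.6468, 0.0175, 0.04]]
B [ 0.5326 -0.0039  0.0425] [[0.5321, -0.0038, 0.04], [0.5327, -0.0029, 0.04]]
C [ 0.6628 -0.0696  0.0654] 
D [ 0.5484 -0.0907  0.0674] 
E [ 0.534  -0.0115  0.0393] 
F [0.6476 0.0073 0.0425] 
G [ 0.649  -0.0601  0.0646] 
H [ 0.6983 -0.0757  0.004 ] [[0.6963, -0.0752, 0.01], [0.6971, -0.0769, 0.01]]
I [ 0.522  -0.1087  0.0084] [[0.5212, -0.1086, 0.01], [0.5232, -0.1088, 0.01]]
J [0.4859 0.0865 0.0079] [[0.4862, 0.086, 0.01], [0.4864, 0.0854, 0.01]]
La [0.6669 0.0212 0.0395] 
Lb [ 0.5164 -0.0062  0.0418] 
nTL [0.6434 0.1043 0.0791] 
nBL [0.5087 0.0803 0.0776] 
AB (np.float64(10.191260854205183), np.float64(0.1155709373744069))
CD (np.float64(10.458055769765346), np.float64(0.11637582823100671))
HI (np.float64(10.606739054442752), np.float64(0.17938227345167373))
FE (np.float64(9.385044494238123), np.float64(0.11519276751636241))
buckle corner tool [ 0.04741728 -0.03101132  0.01672572]
buckle corner tool [0.04704591 0.03350346 0.01669193]
buckle corner tool [ 0.04613679 -0.02908187  0.0167576 ]
```

Emit:
{"api": "drive_tool", "payload": {
  "angular": [
    [0,0,-0.018],
    [0,0,0],
    [0,0,0],
    [0,0,0],
    [0,0,0],
    [0,0,0],
    [0,0,0],
    [0,0,0],
    [0,0,0],
    [0,0,0],
    [-0.1,0,0],
    [-0.1,0,0],
    [-0.1,0,0],
    [0,0,0],
    [0,0,0],
    [0,0,0],
    [0,0,0],
    [0,0,0]
  ],
  "delta_pos": [
    [0,0,0],
    [2.1,-2.82,0],
    [2.1,-2.82,0],
    [2.1,-2.82,0],
    [2.1,-2.82,0],
    [2.15,-2.83,0],
    [0,0,4],
    [0,0,5],
    [0,0,5],
    [0,0,4.8],
    [0,0,0],
    [0,0,0],
    [0,0,0],
    [0,-0.6,1.95],
    [0,-0.6,1.95],
    [0,-0.6,1.93],
    [0,0,0],
    [0,0,0]
  ],
  "gripper": [2.5,2.5,2.5,2.5,2.5,2.5,2.5,2.5,2.5,2.5,2.5,2.5,2.5,2.5,2.5,2.5,2.5,2.5]
}}

```text
time_s: 10.1
tool_pos: [0.5905, -0.0225, 0.0908]
tool_rot: [162.8, 0.0, 10.6]
force: [0.7, -0.2, -2.8]
grip_width: 0.0321
grasp_force: 29.9
```

```bash
python3 - <<'E'
from h import *
import pickle
p=snap('wrist','w5.png'); s=telemetry.get_obs(); print(s['tool_pos'],s['tool_rot'],s['force'],p['origin'],p['orientation'])
pickle.dump((p,s),open('w5.pkl','wb'))
im=cv2.imread('pics/w5.png'); cv2.imwrite('pics/w5z.png',cv2.resize(im[0:230,160:480],(800,575),interpolation=cv2.INTER_CUBIC))
E
```

```text
[ 0.59128364 -0.02267503  0.09163374] [ 1.62810655e+02 -8.36070056e-02  1.06045888e+01] [ 0.25663753  0.66301655 -2.89755705] [0.6487635  0.03269874 0.23189907] [165.41014975 -17.20210043 -79.36675373]
```

View pics/w5z.png

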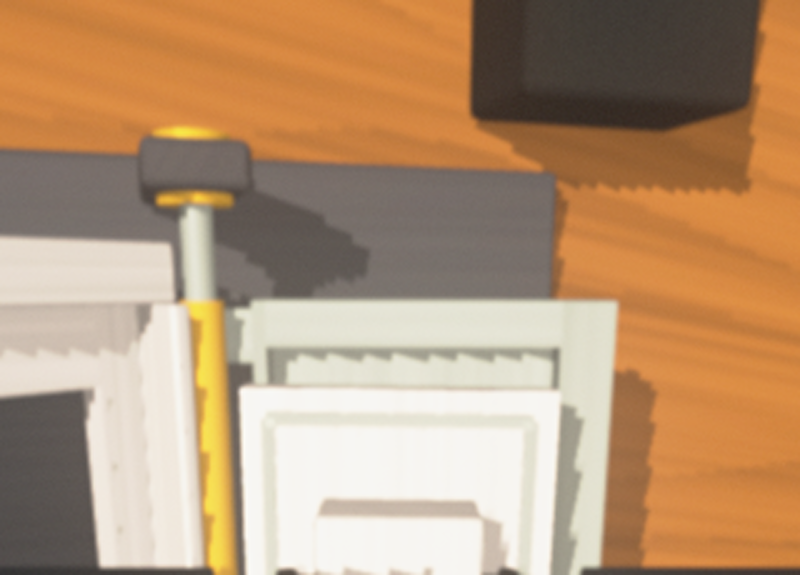

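The buckle hovers over the pocket, about parallel to it. Buckle front edge is at row 387, x 240–559; pocket rim far edge is at row 348, x 268–558 (zoomed).

```bash
python3 - <<'E'
from h import *
import pickle
p,s=pickle.load(open('w5.pkl','rb')); K,o,M=cam(p); T=R.from_euler('xyz',s['tool_rot'],degrees=True).as_matrix()
def tl(u,v,zt):
    d=T.T@M@np.linalg.inv(K)@np.array([u/2.5+160,v/2.5,1]); c=T.T@(o-s['tool_pos']); return (c+d*(zt-c[2])/d[2])*1000
for q in((240,387),(559,389)): print('b',tl(*q,.0168).round(1))
for D in(.036,.039,.042,.045):
    print(D,[tl(*q,D).round(1)[:2].tolist() for q in((250,300),(616,301),(268,348),(558,348),(268,500))])
# TCP in fixture coords
t=np.radians(10.5);ex=np.array([np.cos(t),np.sin(t)]);ey=np.array([-ex[1],ex[0]]);q=s['tool_pos'];h=-(q[:2]@ey+.1009);z=q[2]-.04
print('ex',q[:2]@ex,'u',h*np.cos(.3)+z*np.sin(.3),'n',-h*np.sin(.3)+z*np.cos(.3))
E
```

```text
b [ 46.2 -31.3  16.8]
b [45.8 31.7 16.8]
0.036 [[62.4, -31.9], [62.3, 46.8], [52.2, -28.4], [52.3, 34.9], [17.9, -29.7]]
0.039 [[62.4, -32.4], [62.2, 47.6], [52.0, -28.9], [52.1, 35.4], [17.1, -30.2]]
0.042 [[62.3, -32.9], [62.1, 48.4], [51.8, -29.3], [51.8, 36.0], [16.3, -30.7]]
0.045 [[62.2, -33.5], [62.1, 49.2], [51.5, -29.8], [51.6, 36.6], [15.5, -31.2]]
ex 0.5772503463859255 u 0.043105169007524924 n 0.040713703664935805
```

Emit:
{"api": "drive_tool", "payload": {
  "angular": [
    [0,0,-0.006],
    [0,0,0],
    [0,0,0],
    [0,0,0],
    [0,0,0],
    [0,0,0],
    [0,0,0]
  ],
  "delta_pos": [
    [0.48,0.34,0],
    [0,0,0.5],
    [0,0,0.5],
    [0,0,0.4],
    [0,0,0.1],
    [0,0,0],
    [0,0,0]
  ],
  "gripper": [2.5,2.5,2.5,2.5,2.5,2.5,2.5]
}}

```text
time_s: 10.85
tool_pos: [0.5968, -0.0301, 0.0771]
tool_rot: [162.8, 0.1, 10.9]
force: [0.3, 0.2, -3.1]
grip_width: 0.0315
grasp_force: 29.9
```

```bash
cat >> h.py <<'E'
def st():
    s=telemetry.get_obs(); t=np.radians(10.5);ex=np.array([np.cos(t),np.sin(t)]);ey=np.array([-ex[1],ex[0]]);q=s['tool_pos'];h=-(q[:2]@ey+.1009);z=q[2]-.04
    T=R.from_euler('xyz',s['tool_rot'],degrees=True).as_matrix()
    print('t',s['time_s'],'ex %.4f u %.4f n %.4f'%(q[:2]@ex,h*np.cos(.3)+z*np.sin(.3),-h*np.sin(.3)+z*np.cos(.3)),'Ftool',(T.T@s['force']).round(1),'pos',q.round(4),s['tool_rot'].round(2),'grip',s['grip_width'])
    return s,T
def tlm(p,s,T,u,v,zt):
    K,o,M=cam(p); d=T.T@M@np.linalg.inv(K)@np.array([u,v,1.]); c=T.T@(o-s['tool_pos']); return ((c+d*(zt-c[2])/d[2])*1000).round(1)
E
python3 - <<'E'
from h import *
import pickle
p=snap('wrist','w6.png'); s,T=st(); pickle.dump((p,s),open('w6.pkl','wb'))
im=cv2.imread('pics/w6.png'); cv2.imwrite('pics/w6z.png',cv2.resize(im[90:220,220:420],(800,520),interpolation=cv2.INTER_CUBIC))
E
```

```text
t 10.9 ex 0.5813 u 0.0467 n 0.0244 Ftool [-0.6 -1.   3.3] pos [ 0.5967 -0.0301  0.0772] [1.6281e+02 1.2000e-01 1.0860e+01] grip 0.031572709862960284
```

View pics/w6z.png

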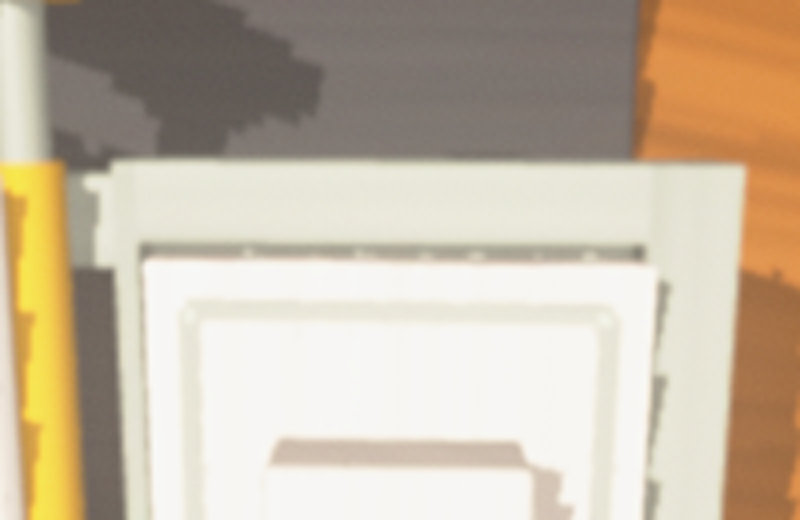

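```bash
python3 - <<'E'
from h import *
import pickle
p,s=pickle.load(open('w6.pkl','rb'));T=R.from_euler('xyz',s['tool_rot'],degrees=True).as_matrix()
f=lambda u,v,z:tlm(p,s,T,u/4+220,v/4+90,z)[:2].tolist()
print('b',f(145,258,.0168),f(657,264,.0168))
for D in(.025,.0265,.028): print(D,[f(*q,D) for q in((142,245),(645,247),(112,160),(745,163),(118,300),(137,500))])
E
```

```text
b [47.0, -30.8] [46.2, 32.8]
0.025 [[47.6, -32.6], [47.4, 32.7], [58.5, -36.0], [58.1, 45.0], [40.4, -36.1], [13.0, -35.0]]
0.0265 [[47.5, -32.9], [47.2, 33.0], [58.4, -36.3], [58.0, 45.4], [40.2, -36.5], [12.5, -35.3]]
0.028 [[47.3, -33.2], [47.0, 33.3], [58.3, -36.6], [57.9, 45.8], [40.0, -36.8], [12.0, -35.6]]
```

Emit:
{"api": "drive_tool", "payload": {
  "angular": [
    [0,0,-0.008],
    [0,0,0],
    [0,0,0],
    [0,0,0],
    [0,0,0],
    [0,0,0],
    [0,0,0]
  ],
  "delta_pos": [
    [-0.02,-0.09,0],
    [0,0,0.1],
    [0,0,0.1],
    [0,0,0.1],
    [0,0,0.1],
    [0,0,0],
    [0,0,0]
  ],
  "gripper": [2.5,2.5,2.5,2.5,2.5,2.5,2.5]
}}

```text
time_s: 11.6
tool_pos: [0.5967, -0.0305, 0.0731]
tool_rot: [162.8, 0.2, 11.3]
force: [-0.4, 0.9, -3.3]
grip_width: 0.0317
grasp_force: 29.9
```

```bash
python3 -c "
from h import *
st()"
```

```text
t 11.6 ex 0.5811 u 0.0459 n 0.0204 Ftool [-0.2 -1.9  2.9] pos [ 0.5967 -0.0305  0.0731] [162.81   0.24  11.3 ] grip 0.03171429601258405
```

Emit:
{"api": "drive_tool", "payload": {
  "angular": [
    [0,0,0],
    [0,0,0],
    [0,0,0],
    [0,0,0],
    [0,0,0],
    [0,0,0]
  ],
  "delta_pos": [
    [0,0,0.1],
    [0,0,0.1],
    [0,0,0.1],
    [0,0,0.1],
    [0,0,0],
    [0,0,0]
  ],
  "gripper": [2.5,2.5,2.5,2.5,2.5,2.5]
}}

```text
time_s: 12.2
tool_pos: [0.5969, -0.0317, 0.0692]
tool_rot: [162.8, 0.2, 11.3]
force: [0.3, -0.3, -2.9]
grip_width: 0.0317
grasp_force: 29.9
```

```bash
python3 -c "
from h import *
st()"
```

```text
t 12.2 ex 0.5811 u 0.0459 n 0.0164 Ftool [ 0.2 -0.5  2.8] pos [ 0.5969 -0.0317  0.0692] [162.81   0.24  11.3 ] grip 0.03172406646706342
```

Emit:
{"api": "drive_tool", "payload": {
  "angular": [
    [0,0,0],
    [0,0,0],
    [0,0,0],
    [0,0,0]
  ],
  "delta_pos": [
    [0,0,0.1],
    [0,0,0.1],
    [0,0,0.05],
    [0,0,0]
  ],
  "gripper": [2.5,2.5,2.5,2.5]
}}

```text
time_s: 12.6
tool_pos: [0.5972, -0.0318, 0.0685]
tool_rot: [162.8, 0.2, 11.3]
force: [-4.8, 1.7, 6.2]
grip_width: 0.0316
grasp_force: 29.9
```

```bash
python3 - <<'E'
from h import *
import pickle
p=snap('wrist','w7.png'); s,T=st(); pickle.dump((p,s),open('w7.pkl','wb'))
im=cv2.imread('pics/w7.png'); cv2.imwrite('pics/w7z.png',cv2.resize(im[90:220,220:420],(800,520),interpolation=cv2.INTER_CUBIC))
E
```

```text
t 12.65 ex 0.5814 u 0.0459 n 0.0156 Ftool [-4.5 -0.8 -7.8] pos [ 0.5972 -0.0318  0.0685] [162.77   0.21  11.3 ] grip 0.03161917707546556
```

View pics/w7z.png

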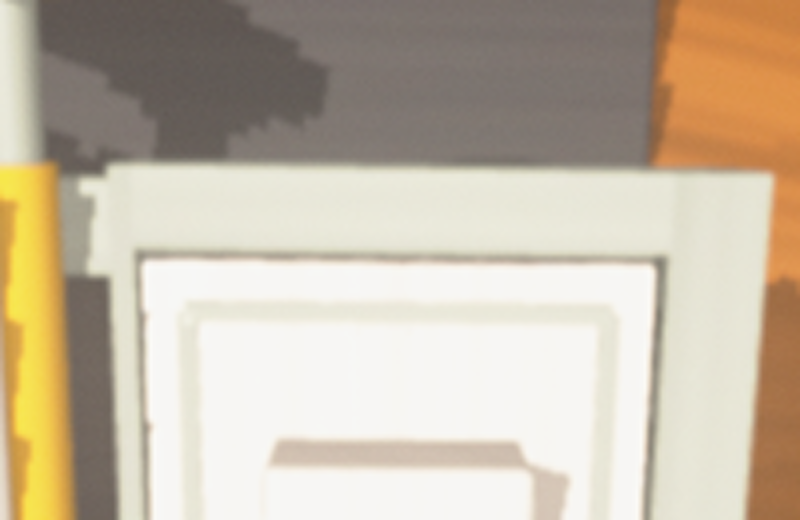

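Contact with the floor: the buckle lies inside the rim with an even dark gap all round (x 137–660, row 257). Releasing with a small opening.

Emit:
{"api": "drive_tool", "payload": {
  "angular": [
    [0,0,0],
    [0,0,0],
    [0,0,0],
    [0,0,0],
    [0,0,0],
    [0,0,0],
    [0,0,0],
    [0,0,0],
    [0,0,0]
  ],
  "delta_pos": [
    [-0.03,0,0],
    [0,0,0],
    [0,0,0],
    [0,0,0],
    [0,0,0],
    [0,0,-1],
    [0,0,-2],
    [0,0,-3],
    [0,0,0]
  ],
  "gripper": [2.5,3.4,3.8,4.2,4.2,4.2,4.2,4.2,4.2]
}}

```text
time_s: 13.55
tool_pos: [0.5962, -0.0125, 0.129]
tool_rot: [162.8, -0.2, 11.4]
force: [-0.3, 0.1, 0.3]
grip_width: 0.0418
grasp_force: 0.0
```

```bash
python3 - <<'E'
from h import *
import pickle
p=snap('wrist','w8.png'); s,T=st(); pickle.dump((p,s),open('w8.pkl','wb'))
im=cv2.imread('pics/w8.png'); cv2.imwrite('pics/w8z.png',cv2.resize(im[60:240,200:440],(800,600),interpolation=cv2.INTER_CUBIC))
E
```

```text
t 13.6 ex 0.5828 u 0.0457 n 0.0770 Ftool [ 0.7 -0.4 -0.4] pos [ 0.5952 -0.0136  0.127 ] [ 1.6278e+02 -5.0000e-02  1.1390e+01] grip 0.04187479219614916
```

View pics/w8z.png

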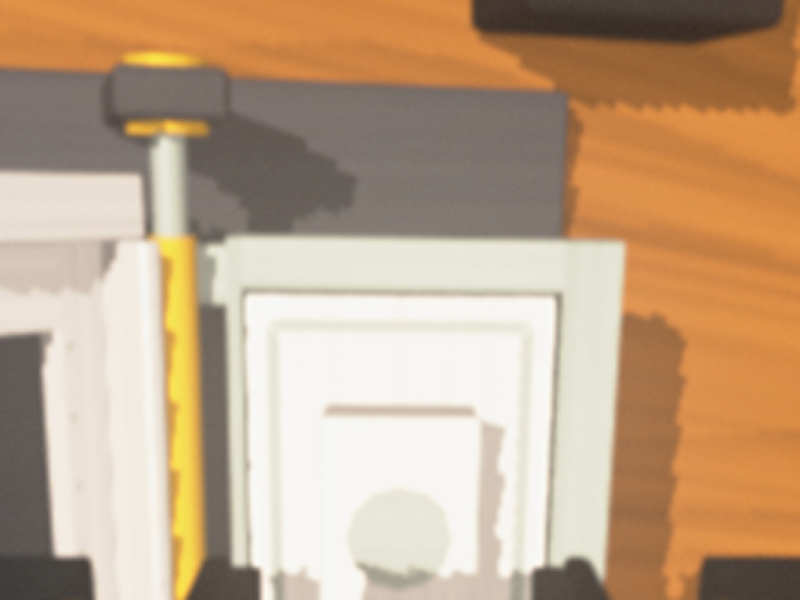

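The buckle sits evenly in the pocket, about (243–560, from row 293) in the crop, with the hand clear of it. That was the last allowed view, so I go on by numbers. Next I straighten the tool and go above the bar.

Emit:
{"api": "drive_tool", "payload": {
  "angular": [
    [0.1,0,0],
    [0.1,0,0],
    [0.1,0,0],
    [0,0,0.015],
    [0,0,0],
    [0,0,0],
    [0,0,0],
    [0,0,0],
    [0,0,0]
  ],
  "delta_pos": [
    [0,0,-1.5],
    [0,0,-1.5],
    [0,0,-1.5],
    [-2.5,1.6,0],
    [-2.5,1.7,0],
    [-2.5,1.7,0],
    [-2.6,1.7,0],
    [0,0,0],
    [0,0,0]
  ],
  "gripper": [4.2,4.2,4.2,4.2,4.2,4.2,4.2,4.2,4.2]
}}

```text
time_s: 14.5
tool_pos: [0.5046, -0.0914, 0.1683]
tool_rot: [180.0, 0.3, 10.3]
force: [0.6, -0.1, 0.0]
grip_width: 0.042
grasp_force: 0.0
```

```bash
python3 - <<'E'
from h import *
import pickle
p=snap('wrist','w9.png'); t=snap('top','t9.png'); s,T=st(); pickle.dump((p,s),open('w9.pkl','wb'))
K,o,M=cam(p)
t_=np.radians(10.5);ex=np.array([np.cos(t_),np.sin(t_)]);ey=np.array([-ex[1],ex[0]])
# project expected bar points
for e in(.445,.46,.483,.5,.515):
    X=np.r_[e*ex+(-.1009-.0835)*ey,.060]; c=proj(p,X[None])[0]; print('exp',e,c.round(1), 'pix row gray',end=' ')
    r=int(round(c[1])); 
    if 0<=r<400:
        g=p['pixels'][r,max(0,int(c[0])-22):int(c[0])+23].astype(int); print((g.max(1)-g.min(1)).tolist())
E
```

```text
t 14.6 ex 0.4807 u 0.1139 n 0.0992 Ftool [-0.6 -0.8 -1.1] pos [ 0.5055 -0.0898  0.1685] [-179.97    0.22   10.5 ] grip 0.04195885483267837
exp 0.445 [321.4 238.9] pix row gray [150, 151, 148, 149, 150, 148, 148, 148, 148, 148, 147, 147, 130, 95, 57, 31, 23, 19, 20, 20, 21, 22, 21, 21, 21, 20, 20, 25, 35, 65, 101, 127, 141, 144, 144, 144, 143, 144, 141, 144, 144, 143, 143, 143, 140]
exp 0.46 [321.4 221.6] pix row gray [145, 145, 146, 143, 142, 142, 142, 139, 142, 139, 138, 140, 139, 126, 88, 41, 18, 18, 17, 20, 18, 16, 17, 18, 18, 18, 18, 20, 49, 96, 125, 134, 133, 131, 133, 132, 131, 132, 132, 131, 133, 132, 132, 132, 134]
exp 0.483 [321.4 194.2] pix row gray [127, 128, 127, 127, 127, 125, 125, 125, 124, 125, 124, 122, 122, 106, 66, 29, 17, 16, 18, 17, 17, 17, 17, 18, 16, 18, 15, 19, 45, 92, 123, 135, 139, 137, 137, 139, 140, 144, 140, 142, 141, 144, 146, 144, 143]
exp 0.5 [321.3 173.2] pix row gray [131, 133, 140, 142, 138, 137, 139, 142, 142, 142, 141, 140, 135, 112, 62, 24, 15, 15, 16, 16, 16, 15, 16, 16, 17, 14, 16, 16, 44, 95, 130, 145, 143, 136, 135, 144, 148, 147, 145, 142, 143, 148, 150, 148, 149]
exp 0.515 [321.3 154. ] pix row gray [13, 13, 15, 13, 13, 12, 14, 12, 13, 12, 13, 13, 14, 13, 15, 14, 14, 14, 15, 14, 15, 16, 15, 14, 14, 14, 14, 14, 14, 16, 13, 13, 15, 14, 14, 14, 14, 16, 13, 17, 38, 76, 97, 100, 102]
```

Emit:
{"api": "drive_tool", "payload": {
  "angular": [
    [0,0,0],
    [0,0,0],
    [0,0,0],
    [0,0,0],
    [0,0,0],
    [0,0,0],
    [0,0,0],
    [0,0,0],
    [0,0,0],
    [0,0,0],
    [0,0,0],
    [0,0,0],
    [0,0,0],
    [0,0,0],
    [0,0,0]
  ],
  "delta_pos": [
    [0,0.28,2],
    [0,0,2.5],
    [0,0,2.5],
    [0,0,2],
    [0,0,1.4],
    [0,0,0.9],
    [0,0,0],
    [0,0,0],
    [0,0,0],
    [0,0,0],
    [0,0,0],
    [0,0,0],
    [0,0,0],
    [0,0,0],
    [0,0,0]
  ],
  "gripper": [4.2,4.2,4.2,4.2,4.2,4.2,4.2,3,2,1.5,1,1,0.8,0.8,0.8],
  "squeeze": 20
}}

```text
time_s: 16.1
tool_pos: [0.5052, -0.0934, 0.0557]
tool_rot: [-180.0, 0.2, 10.4]
force: [0.9, 1.5, -0.1]
grip_width: 0.011
grasp_force: 20.0
```

```bash
python3 - <<'E'
from h import *
s,T=st(); t=np.radians(10.5); print('ey',s['tool_pos'][:2]@[-np.sin(t),np.cos(t)],s['wrist_torque'],s['grasp_force'])
E
```

```text
t 16.1 ex 0.4798 u 0.0839 n -0.0095 Ftool [ 1.2 -1.3  0.1] pos [ 0.5052 -0.0934  0.0557] [-180.      0.22   10.45] grip 0.011007394945392357
ey -0.1838764633626139 [ 0.24623653 -0.0459376  -0.04510977] 19.994268715381622
```

Emit:
{"api": "drive_tool", "payload": {
  "angular": [
    [0,0,0],
    [0,0,0],
    [0,0,0],
    [0,0,0],
    [0,0,0],
    [0,0,0]
  ],
  "delta_pos": [
    [0,-0.09,-0.33],
    [0,-0.22,-0.65],
    [0,-0.34,-0.79],
    [0,-0.51,-0.9],
    [0,0,0],
    [0,0,0]
  ],
  "gripper": [0.8,0.8,0.8,0.8,0.8,0.8],
  "squeeze": 15
}}

```text
time_s: 16.7
tool_pos: [0.503, -0.0827, 0.0828]
tool_rot: [179.9, 0.2, 10.4]
force: [0.9, -3.1, -3.0]
grip_width: 0.0114
grasp_force: 15.0
```

```bash
python3 - <<'E'
from h import *
s,T=st(); t=np.radians(10.5); print('ey',s['tool_pos'][:2]@[-np.sin(t),np.cos(t)],s['wrist_torque'],s['grasp_force'])
p=snap('wrist')
for d in models.search_frame(p,'flipper')+models.search_frame(p,'buckle')[:2]: print(d)
E
```

```text
t 16.7 ex 0.4795 u 0.0815 n 0.0195 Ftool [0.3 3.3 3. ] pos [ 0.503  -0.0827  0.0828] [179.92   0.24  10.42] grip 0.011448623210063067
ey -0.17299298090823503 [-0.56775823 -0.07630963 -0.07611634] 15.002884715795517
{'centre': [319.4, 137.7], 'p': 0.71}
{'centre': [248.7, 63.6], 'p': 0.6}
{'centre': [519.4, 398.2], 'p': 0.51}
```

Emit:
{"api": "drive_tool", "payload": {
  "angular": [
    [0,0,0],
    [0,0,0],
    [0,0,0],
    [0,0,0],
    [0,0,0],
    [0,0,0],
    [0,0,0]
  ],
  "delta_pos": [
    [0,-0.62,-0.83],
    [0,-0.71,-0.75],
    [0,-0.79,-0.66],
    [0,-0.87,-0.56],
    [0,-0.93,-0.45],
    [0,-0.5,-0.19],
    [0,0,0]
  ],
  "gripper": [0.8,0.8,0.8,0.8,0.8,0.8,0.8]
}}

```text
time_s: 17.55
tool_pos: [0.4953, -0.0398, 0.1187]
tool_rot: [179.8, 0.3, 10.4]
force: [-3.5, -6.2, 7.7]
grip_width: 0.0113
grasp_force: 15.0
```

```bash
python3 - <<'E'
from h import *
s,T=st(); t=np.radians(10.5); e=s['tool_pos'][:2]@[-np.sin(t),np.cos(t)]; h=-(e+.1004); z=s['tool_pos'][2]+.005-.04; print('ey',e,s['force'],'phi',np.arctan2(z,h),'r',np.hypot(h,z))
E
```

```text
t 17.55 ex 0.4797 u 0.0505 n 0.0668 Ftool [-4.6  5.5 -7.7] pos [ 0.4953 -0.0398  0.1187] [179.79   0.26  10.44] grip 0.011289780511681377
ey -0.12942979397527138 [-3.50398901 -6.17845298  7.73617317] phi 1.2371021697631992 r 0.08863094752543817
```

Emit:
{"api": "drive_tool", "payload": {
  "angular": [
    [0,0,0],
    [0,0,0],
    [0,0,0],
    [0,0,0],
    [0,0,0],
    [0,0,0],
    [0,0,0],
    [0,0,0],
    [0,0,0],
    [0,0,0],
    [0,0,0],
    [0,0,0],
    [0,0,0],
    [0,0,0]
  ],
  "delta_pos": [
    [0,-0.74,-0.32],
    [0,-0.76,-0.15],
    [0,-1.03,-0.09],
    [0,-1.03,0.03],
    [0,-1.02,0.15],
    [0,-0.99,0.27],
    [0,-0.96,0.4],
    [0,-0.9,0.5],
    [0,-0.84,0.61],
    [0,-0.63,0.58],
    [0,-0.46,0.51],
    [0,-0.32,0.4],
    [0,0,0],
    [0,0,0]
  ],
  "gripper": [0.8,0.8,0.8,0.8,0.8,0.8,0.8,0.8,0.8,0.8,0.8,0.8,0.8,0.8]
}}

```text
time_s: 18.95
tool_pos: [0.4775, 0.0568, 0.0877]
tool_rot: [-180.0, 0.3, 10.4]
force: [3.8, 1.9, -1.1]
grip_width: 0.0114
grasp_force: 15.0
```

```bash
python3 - <<'E'
from h import *
s,T=st(); t=np.radians(10.5); e=s['tool_pos'][:2]@[-np.sin(t),np.cos(t)]; h=-(e+.1004); z=s['tool_pos'][2]+.005-.04; print('ey',e,s['force'],'phi',np.arctan2(z,h),'r',np.hypot(h,z))
E
```

```text
t 18.95 ex 0.4799 u -0.0525 n 0.0661 Ftool [ 4.  -1.2  1.1] pos [0.4775 0.0568 0.0877] [-179.97    0.25   10.44] grip 0.01139335261115506
ey -0.031183590122452292 [ 3.75153526  1.94456857 -1.07602486] phi 2.491235150021363 r 0.08696977741161206
```

Emit:
{"api": "drive_tool", "payload": {
  "angular": [
    [0,0,0],
    [0,0,0],
    [0,0,0],
    [0,0,0]
  ],
  "delta_pos": [
    [0,-0.12,0.17],
    [0,-0.12,0.17],
    [0,-0.06,0.1],
    [0,0,0]
  ],
  "gripper": [0.8,0.8,0.8,0.8]
}}

```text
time_s: 19.35
tool_pos: [0.4771, 0.0593, 0.0836]
tool_rot: [180.0, 0.2, 10.4]
force: [1.2, 0.6, 4.8]
grip_width: 0.0113
grasp_force: 15.0
```

```bash
python3 - <<'E'
from h import *
s,T=st(); t=np.radians(10.5); e=s['tool_pos'][:2]@[-np.sin(t),np.cos(t)]; h=-(e+.1004); z=s['tool_pos'][2]+.005-.04; print('ey',e,s['force'],'phi',np.arctan2(z,h),'r',np.hypot(h,z))
E
```

```text
t 19.35 ex 0.4799 u -0.0562 n 0.0630 Ftool [ 1.3 -0.3 -4.8] pos [0.4771 0.0593 0.0836] [179.97   0.25  10.43] grip 0.011274226412192376
ey -0.028634688546563543 [1.24473486 0.56012368 4.77942758] phi 2.546278861837407 r 0.08667595233988055
```

Emit:
{"api": "drive_tool", "payload": {
  "angular": [
    [0,0,0],
    [0,0,0],
    [0,0,0],
    [0,0,0],
    [0,0,0]
  ],
  "delta_pos": [
    [0,-0.06,0.1],
    [0,-0.06,0.1],
    [0,0,0],
    [0,0,0],
    [0,0,0]
  ],
  "gripper": [0.8,0.8,0.8,0.8,0.8]
}}

```text
time_s: 19.85
tool_pos: [0.4769, 0.0602, 0.082]
tool_rot: [179.9, 0.3, 10.4]
force: [-0.8, -0.3, 8.2]
grip_width: 0.0114
grasp_force: 15.0
```

```bash
python3 - <<'E'
from h import *
s,T=st(); t=np.radians(10.5); e=s['tool_pos'][:2]@[-np.sin(t),np.cos(t)]; h=-(e+.1004); z=s['tool_pos'][2]+.005-.04; print('ey',e,s['force'],'phi',np.arctan2(z,h),'r',np.hypot(h,z))
E
```

```text
t 19.85 ex 0.4799 u -0.0575 n 0.0618 Ftool [-0.9  0.1 -8.2] pos [0.4769 0.0602 0.082 ] [179.94   0.26  10.41] grip 0.011428343794274294
ey -0.02773020261050813 [-0.84463557 -0.27847847  8.16245246] phi 2.567261908664336 r 0.0865574072269851
```

Emit:
{"api": "drive_tool", "payload": {
  "angular": [
    [0,0,0],
    [0,0,0],
    [0,0,0],
    [0,0,0],
    [0,0,0],
    [0,0,0],
    [0,0,0],
    [0,0,0],
    [0,0,0],
    [0,0,0],
    [0,0,0],
    [0,0,0],
    [0,0,0],
    [0,0,0],
    [0,0,0]
  ],
  "delta_pos": [
    [0,0.12,-0.2],
    [0,0.3,-0.44],
    [0,0.32,-0.4],
    [0,0.46,-0.51],
    [0,0.63,-0.58],
    [0,0.84,-0.61],
    [0,0.9,-0.5],
    [0,0.96,-0.4],
    [0,0.99,-0.27],
    [0,1.02,-0.15],
    [0,1.03,-0.03],
    [0,1.03,0.09],
    [0,0.76,0.15],
    [0,0.74,0.32],
    [0,0,0]
  ],
  "gripper": [0.8,0.8,0.8,0.8,0.8,0.8,0.8,0.8,0.8,0.8,0.8,0.8,0.8,0.8,0.8]
}}

```text
time_s: 21.35
tool_pos: [0.495, -0.0407, 0.116]
tool_rot: [179.9, 0.3, 10.3]
force: [-0.5, -0.5, 2.8]
grip_width: 0.0112
grasp_force: 15.0
```

```bash
python3 - <<'E'
from h import *
s,T=st(); t=np.radians(10.5); e=s['tool_pos'][:2]@[-np.sin(t),np.cos(t)]; h=-(e+.1004); z=s['tool_pos'][2]+.005-.04; print('ey',e,s['force'],'phi',np.arctan2(z,h),'r',np.hypot(h,z))
p=snap('top','t10.png');q=snap('wrist','w10.png')
for n in('buckle','nest_seat','buckle_back'):
  for pp in(p,q): print(n,[(np.round(d['centre'],1).tolist(),round(d['p'],2)) for d in models.search_frame(pp,n)][:4])
E
```

```text
t 21.35 ex 0.4793 u 0.0505 n 0.0640 Ftool [-0.6  0.4 -2.8] pos [ 0.495  -0.0407  0.116 ] [179.94   0.3   10.32] grip 0.011249680080649381
ey -0.13026710491472748 [-0.54315032 -0.53868774  2.80636105] phi 1.2176566772853024 r 0.0863596963731666
buckle [([395.6, 271.3], 0.87), ([454.6, 234.2], 0.71), ([263.0, 193.7], 0.7), ([446.2, 179.8], 0.61)]
buckle [([550.5, 319.6], 0.95), ([194.4, 63.5], 0.79)]
nest_seat [([259.7, 188.9], 0.59)]
nest_seat [([132.3, 114.1], 0.63), ([306.4, 107.9], 0.44)]
buckle_back [([458.1, 234.7], 0.91), ([442.7, 182.0], 0.81), ([263.0, 193.1], 0.71), ([391.7, 273.0], 0.6)]
buckle_back [([547.4, 318.7], 0.79)]
```

Emit:
{"api": "drive_tool", "payload": {
  "angular": [
    [0,0,0],
    [0,0,0],
    [0,0,0],
    [0,0,0],
    [0,0,0],
    [0,0,0],
    [0,0,0],
    [0,0,0],
    [0,0,0],
    [0,0,0],
    [0,0,0],
    [0,0,0],
    [0,0,0],
    [0,0,0],
    [0,0,0]
  ],
  "delta_pos": [
    [0,0.5,0.19],
    [0,0.93,0.45],
    [0,0.87,0.56],
    [0,0.79,0.66],
    [0,0.71,0.75],
    [0,0.62,0.83],
    [0,0.51,0.9],
    [0,0.18,0.4],
    [0,0.16,0.39],
    [0,0.09,0.22],
    [0,0.07,0.22],
    [0,0.06,0.21],
    [0,0.05,0.17],
    [0,0.04,0.16],
    [0,0,0]
  ],
  "gripper": [0.8,0.8,0.8,0.8,0.8,0.8,0.8,0.8,0.8,0.8,0.8,0.8,0.8,0.8,0.8]
}}

```text
time_s: 23.25
tool_pos: [0.5053, -0.0934, 0.0559]
tool_rot: [180.0, 0.2, 10.5]
force: [-0.2, 0.3, 3.8]
grip_width: 0.0115
grasp_force: 15.0
```

```bash
python3 - <<'E'
from h import *
s,T=st(); t=np.radians(10.5); e=s['tool_pos'][:2]@[-np.sin(t),np.cos(t)]; h=-(e+.1004); z=s['tool_pos'][2]+.005-.04; print('ey',e,s['force'],'phi',np.arctan2(z,h),'r',np.hypot(h,z))
E
```

```text
t 23.25 ex 0.4798 u 0.0840 n -0.0094 Ftool [-0.1 -0.3 -3.8] pos [ 0.5053 -0.0934  0.0559] [179.99   0.22  10.45] grip 0.011474005048414667
ey -0.18391335752688628 [-0.18281688  0.28401343  3.78647603] phi 0.24505640880412183 r 0.0860852720079393
```

Emit:
{"api": "drive_tool", "payload": {
  "angular": [
    [0,0,0],
    [0,0,0],
    [0,0,0],
    [0,0,0]
  ],
  "delta_pos": [
    [0,0,0.1],
    [0,0,0.1],
    [0,0,0],
    [0,0,0]
  ],
  "gripper": [0.8,0.8,0.8,0.8]
}}

```text
time_s: 23.65
tool_pos: [0.5054, -0.0937, 0.0543]
tool_rot: [180.0, 0.2, 10.4]
force: [-2.5, 0.4, 7.0]
grip_width: 0.0115
grasp_force: 15.0
```

Resting on its stop. I'll release and rise.

Emit:
{"api": "drive_tool", "payload": {
  "angular": [
    [0,0,0],
    [0,0,0],
    [0,0,0],
    [0,0,0],
    [0,0,0],
    [0,0,0],
    [0,0,0],
    [0,0,0],
    [0,0,0],
    [0,0,0],
    [0,0,0],
    [0,0,0],
    [0,0,0]
  ],
  "delta_pos": [
    [0,0,-0.1],
    [0,0,0],
    [0,0,0],
    [0,0,0],
    [0,0,-1],
    [0,0,-2],
    [0,0,-3],
    [0,0,-4],
    [-1,0,-4],
    [-1,0,-4],
    [0,0,-4],
    [0,0,0],
    [0,0,0]
  ],
  "gripper": [1.3,1.6,2.2,3,3.5,3.5,3.5,3.5,3.5,3.5,3.5,3.5,3.5]
}}

```text
time_s: 24.95
tool_pos: [0.4868, -0.097, 0.2761]
tool_rot: [179.9, 0.1, 10.4]
force: [-0.2, 1.1, -1.2]
grip_width: 0.035
grasp_force: 0.0
```

```bash
python3 - <<'E'
from h import *
import pickle
s,T=st(); p=snap('wrist','w11.png'); tp=snap('top','t11.png'); sc=snap('scene','s11.png'); pickle.dump((p,s),open('w11.pkl','wb'))
for nm,pp in(('w',p),('t',tp),('s',sc)):
    for n in('buckle_back','buckle','flipper','nest_seat'): print(nm,n,[(np.round(d['centre'],1).tolist(),round(d['p'],2)) for d in models.search_frame(pp,n)][:4])
# expected nest geometry: plate rest check - project rest-plate corners; print chroma/brightness map around buckle in nest
t=np.radians(10.5);ex=np.array([np.cos(t),np.sin(t)]);ey=np.array([-ex[1],ex[0]])
for d in models.cut_out(p,'buckle'):
    r=cv2.minAreaRect(cv2.findNonZero(d['pixels'].astype(np.uint8))); print(d['p'],r,p['pixels'][d['pixels']].mean(0))
    if p['pixels'][d['pixels']].mean(0).ptp() if hasattr(np.ndarray,'ptp') else np.ptp(p['pixels'][d['pixels']].mean(0))<40:
        for z in(.05,.06): 
            w=np.array([ray(p,c,z) for c in cv2.boxPoints(r)]); print(z,[( (x[:2]@ex).round(4),(-(x[:2]@ey)-.1004).round(4)) for x in w])
# bar check: rest expected pix
for e in(.46,.483,.5):
    c=proj(p,np.r_[e*ex+(-.1839)*ey,.0605][None])[0]; row=p['pixels'][int(round(c[1])),:].astype(int) if 0<=c[1]<400 else None
    if row is not None:
        g=row[int(c[0])-20:int(c[0])+21]; print('bar',c.round(1),(g.max(1)-g.min(1)).tolist())
E
```

```text
t 24.95 ex 0.4610 u 0.1493 n 0.2010 Ftool [ 0.  -1.1  1.2] pos [ 0.4868 -0.097   0.2761] [1.7989e+02 1.0000e-01 1.0440e+01] grip 0.03498640455879429
w buckle_back [([582.0, 205.4], 0.89), ([195.5, 50.9], 0.6), ([608.6, 95.9], 0.59)]
w buckle [([197.0, 55.8], 0.94), ([579.6, 204.3], 0.87), ([607.1, 96.9], 0.67)]
w flipper [([293.5, 58.7], 0.63)]
w nest_seat [([337.6, 248.4], 0.65), ([160.2, 70.8], 0.6)]
t buckle_back [([391.3, 272.9], 0.97), ([443.2, 185.8], 0.81)]
t buckle [([455.9, 234.5], 0.93), ([447.8, 182.5], 0.66), ([393.3, 272.4], 0.62), ([269.7, 196.4], 0.58)]
t flipper [([292.0, 182.5], 0.76), ([258.8, 194.5], 0.53)]
t nest_seat [([257.6, 194.2], 0.85)]
s buckle_back [([150.0, 247.1], 0.94), ([353.6, 195.9], 0.76), ([151.0, 213.1], 0.74), ([217.5, 186.4], 0.63)]
s buckle [([355.2, 201.1], 0.96), ([146.8, 210.7], 0.92), ([220.4, 184.7], 0.59)]
s flipper [([317.7, 209.6], 0.88)]
s nest_seat [([365.1, 193.5], 0.72), ([352.8, 200.9], 0.65)]
0.88 ((195.72622680664062, 54.48457717895508), (107.59111785888672, 67.09422302246094), 86.09950256347656) [236.01984188 226.56146334 215.66609828]Traceback (most recent call last):
  File "<stdin>", line 10, in <module>
AttributeError: `ptp` was removed from the ndarray class in NumPy 2.0. Use np.ptp(arr, ...) instead.
```

Emit:
{"api": "drive_tool", "payload": {
  "angular": [
    [0,0,0],
    [0,0,0],
    [0,0,0],
    [0,0,0],
    [0,0,0]
  ],
  "delta_pos": [
    [0,-3,-2],
    [0,-4,-2],
    [0,-3,-2],
    [0,0,0],
    [0,0,0]
  ],
  "gripper": [3.5,3.5,3.5,3.5,3.5]
}}

```text
time_s: 26.25
tool_pos: [0.4686, 0.0017, 0.3352]
tool_rot: [179.9, 0.2, 10.5]
force: [0.4, -1.4, -1.4]
grip_width: 0.0346
grasp_force: 0.0
```

```bash
python3 - <<'E'
from h import *
import pickle
s,T=st(); p=snap('wrist','w12.png'); pickle.dump((p,s),open('w12.pkl','wb'))
t=np.radians(10.5);Rf=np.array([[np.cos(t),-np.sin(t),0],[np.sin(t),np.cos(t),0],[0,0,1]]); O=Rf@np.array([.5825,-.1000,0])
K,o,M=cam(p)
for d in models.cut_out(p,'buckle')[:3]:
    m=d['pixels'].astype(np.uint8); c=p['pixels'][d['pixels']].mean(0); print(d['p'],d['centre'],m.sum(),c.round())
    if np.ptp(c)>45: continue
    h=max(cv2.findContours(m,0,1)[0],key=cv2.contourArea); hull=cv2.convexHull(h)
    q=cv2.approxPolyN(hull,4).reshape(-1,2).astype(float); print(q.tolist())
    # order corners: start at (+x,+y fixture)= top-left
    cx=q.mean(0); tl=min(q,key=lambda v:v.sum()); br=max(q,key=lambda v:v.sum()); tr=max(q,key=lambda v:v[0]-v[1]); bl=min(q,key=lambda v:v[0]-v[1])
    obj=np.array([[47,32,0],[47,-32,0],[-47,-32,0],[-47,32,0]],float)/1000
    ok,rv,tv=cv2.solvePnP(obj,np.array([tl,tr,br,bl]),K,None,flags=cv2.SOLVEPNP_IPPE)
    W=M@tv[:,0]+o; N=Rf.T@M@cv2.Rodrigues(rv)[0]; print('centre fixture',(Rf.T@(W-O)).round(4),'tilt deg',R.from_matrix(N).as_euler('xyz',degrees=True).round(1))
E
```

```text
t 26.25 ex 0.4611 u 0.0708 n 0.2871 Ftool [0.1 1.5 1.4] pos [0.4686 0.0017 0.3352] [1.799e+02 1.700e-01 1.052e+01] grip 0.03460219268668229
0.98 [628.8, 106.8] 1425 [ 73. 181.  84.]
0.67 [499.7, 223.6] 649 [113. 192.  98.]
0.66 [299.7, 63.5] 4184 [235. 226. 215.]
[[322.0, 26.0], [322.0, 106.0], [274.0, 106.0], [271.0, 19.0]]
centre fixture [-0.0006  0.04    0.0569] tilt deg [25.3  1.   0.2]
```

Emit:
{"api": "drive_tool", "payload": {
  "angular": [
    [0,0,0],
    [0,0,0],
    [0,0,0],
    [0,0,0],
    [0,0,0],
    [0,0,0]
  ],
  "delta_pos": [
    [0,-3,0],
    [0,-4,0],
    [0,-4,0],
    [0,-3,0],
    [0,0,0],
    [0,0,0]
  ],
  "gripper": [3.5,3.5,3.5,3.5,3.5,3.5]
}}

```text
time_s: 26.95
tool_pos: [0.4432, 0.138, 0.3339]
tool_rot: [180.0, 0.3, 10.4]
force: [-0.1, -0.4, 0.6]
grip_width: 0.0348
grasp_force: 0.0
```

```bash
python3 - <<'E'
from h import *
import pickle
t=np.radians(10.5);Rf=np.array([[np.cos(t),-np.sin(t),0],[np.sin(t),np.cos(t),0],[0,0,1]]); O=Rf@np.array([.5825,-.1000,0])
s,T=st(); shots=[]
p0,_=pickle.load(open('w12.pkl','rb')); p1=snap('wrist','w13.png')
Q=[np.array([[271,19],[322,26],[322,106],[274,106]],float)]
P=lambda p:(lambda K,o,M:K@np.hstack([M.T,-(M.T@o)[:,None]]))(*cam(p))
for d in models.cut_out(p1,'buckle')[:3]:
    c=p1['pixels'][d['pixels']].mean(0); print(d['p'],d['centre'],c.round())
    if np.ptp(c)>45: continue
    q=cv2.approxPolyN(cv2.convexHull(max(cv2.findContours(d['pixels'].astype(np.uint8),0,1)[0],key=cv2.contourArea)),4).reshape(-1,2).astype(float)
    Q.append(np.array([min(q,key=lambda v:v.sum()),max(q,key=lambda v:v[0]-v[1]),max(q,key=lambda v:v.sum()),min(q,key=lambda v:v[0]-v[1])])); break
print(Q[-1].tolist())
X=cv2.triangulatePoints(P(p0),P(p1),Q[0].T,Q[1].T); X=(X[:3]/X[3]).T; F=(X-O)@Rf; print(F.round(4),F.mean(0).round(4),'tilt',np.degrees(np.arctan2(F[[0,3],2].mean()-F[[1,2],2].mean(),F[[0,3],1].mean()-F[[1,2],1].mean())))
# nest window & frame from w3/w4 before
(a,_),(b,_)=[pickle.load(open(f,'rb')) for f in('w3.pkl','w4.pkl')]
A=np.array([(240,112),(328,118),(335,272),(252,275),(175,30),(202,341)])/2.5+[140,0];B=np.array([(190,105),(297,111),(316,268),(215,270),(106,20),(163,336)])/2.5+[40,0]
X=cv2.triangulatePoints(P(a),P(b),A.T,B.T); X=(X[:3]/X[3]).T; print('window+frame',((X-O)@Rf).round(4).tolist())
# brightness profiles across the nest in w12 at buckle mid-row and mid-column
for pp,q in((p0,Q[0]),(p1,Q[1])):
    c=q.mean(0).astype(int); print(c,'row',pp['pixels'][c[1],c[0]-60:c[0]+61:2].mean(1).astype(int).tolist()); print('col',pp['pixels'][0:180:3,c[0]].mean(1).astype(int).tolist())
E
```

```text
t 26.95 ex 0.4609 u -0.0620 n 0.3268 Ftool [-0.2  0.4 -0.6] pos [0.4432 0.138  0.3339] [179.97   0.31  10.4 ] grip 0.03476276025124901
0.87 [579.0, 230.7] [ 82. 173.  83.]
0.77 [414.7, 61.5] [236. 227. 216.]
[[396.0, 17.0], [438.0, 25.0], [432.0, 105.0], [391.0, 106.0]]
[[ 0.0457  0.0684  0.0756]
 [ 0.045   0.0112  0.0455]
 [-0.0474  0.011   0.0471]
 [-0.0483  0.0684  0.074 ]] [-0.0013  0.0397  0.0606] tilt 26.415463335813072
window+frame [[0.0374, 0.0625, 0.0643], [0.0388, 0.0246, 0.0377], [-0.0362, 0.0247, 0.0392], [-0.037, 0.062, 0.0666], [0.0692, 0.0853, 0.0791], [-0.0677, 0.0862, 0.0776]]
[297  64] row [145, 145, 147, 144, 142, 143, 142, 139, 148, 219, 231, 238, 238, 231, 229, 227, 227, 221, 174, 197, 231, 230, 231, 232, 231, 228, 228, 228, 232, 230, 228, 229, 229, 229, 228, 230, 230, 231, 229, 228, 230, 228, 229, 228, 237, 237, 185, 182, 178, 137, 103, 143, 218, 166, 152, 191, 231, 232, 232, 231, 230]
col [210, 225, 226, 225, 171, 195, 205, 207, 226, 226, 226, 226, 227, 226, 226, 227, 227, 227, 228, 227, 228, 228, 228, 229, 229, 230, 230, 229, 229, 230, 230, 230, 230, 230, 230, 228, 200, 209, 228, 230, 228, 138, 96, 96, 94, 94, 109, 138, 141, 140, 140, 136, 138, 141, 137, 141, 143, 147, 151, 148]
[414  63] row [140, 138, 137, 127, 115, 120, 121, 102, 94, 98, 183, 231, 230, 230, 235, 240, 234, 230, 226, 227, 202, 209, 231, 231, 232, 231, 230, 228, 230, 231, 229, 229, 229, 229, 231, 231, 231, 229, 229, 229, 231, 231, 232, 241, 213, 184, 171, 115, 107, 182, 215, 165, 205, 227, 227, 228, 226, 226, 227, 227, 226]
col [226, 227, 226, 182, 182, 203, 205, 225, 226, 227, 227, 228, 227, 228, 229, 228, 229, 228, 229, 228, 228, 229, 229, 229, 229, 229, 230, 231, 230, 230, 230, 231, 231, 230, 230, 223, 206, 213, 229, 230, 222, 101, 99, 97, 96, 96, 109, 104, 115, 141, 141, 142, 139, 143, 142, 142, 143, 143, 149, 152]
```

The buckle's back measures at (fy 40, z 60 mm). Expected when seated is (39.5, 59 mm), and it lies within the recess. The flipper was pressed onto its rest before I let go of it. Handing in.

```bash
python3 -c "
from cell import env
print(env.sign_off())"
```

```text
the job is handed in; nothing more can be done
None
```

I handed the job in at about 27 s of the 72 s: the buckle measures as seated face-down in the nest, and the empty flipper is back on its rest and released. My ten views were used up before the swing, so I checked the seating by camera measurement, good to about 4 mm. I judged the flipper's rest from the contact force.

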